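# Lift a freshly glazed plaque with a spatula onto the drying stand

## Task

Pick up the spatula by its red handle, use it to push the freshly glazed round plaque into the corner formed by the two stop strips on the grey board, then work the blade under it there and lift it clear of the board on the blade. Lower it onto the two rails of the drying stand so that it rests flat on both, about in the middle of the stand, and finally lay the spatula flat back on its black mat and let go. Do not touch the plaque with the gripper, and treat it gently: do not press the blade hard against it, tip it far over or let it fall, and leave the jar, the bowl and the vase where they are.

Things in the scene. Friction and masses are not known exactly. Their poses are not given: they have to be found in the camera images.
- plaque_centre (a point): Loose round plaque, blue with a terracotta ring on top: 96 mm diameter, 10 mm thick, 0.11 to 0.2 kg, lying flat; too wide to grasp across. This point is its centre, half-way up; z is its upper face's normal. Its underside is bevelled all round: the flat foot is 84 mm across, the bevel rises to the full 96 mm at 4 mm height, so a blade edge kept on the board passes under the rim.
- board: Fixed grey ware board, 270 (its x) by 230 mm, 12 mm thick; origin at the centre of its underside, x away from the robot (yaw varies). Two wooden stop strips on it, 16 mm wide, 12 mm high, about 112 mm long inside, form a right-angled corner at the far end, open towards the robot: from the corner they run back at 45 degrees to either side of the board's -x.
- corner (a point): Point on the board's upper face (12 mm above the table) where the strips' inner faces meet, 105 mm along the board's x from its centre; axes as the board's. With the plaque home in the corner its centre is 68 mm from here along -x. The strips then hold it, so that a blade pushed on along the board's x (or up to 30 degrees off it) slides under.
- spatula_grip (a point): Loose spatula, 0.13 to 0.25 kg: smooth steel blade 180 x 50 x 2 mm, red handle bar above its rear. This point is in the bar (24 mm wide in y, 22 high, 84 long: from 47 mm behind this point to 37 ahead), 44 mm above the blade's underside, 125 mm behind the front edge, near the centre of mass. x points to the front edge, z up. The blade is free for 98 mm behind its front edge, to the handle's post.
- spatula_tip (a point): Middle of the front edge of the spatula's blade, on its underside; axes as spatula_grip.
- stand_seat (a point): Middle of the fixed white drying stand, level with its rails' tops, 55 mm above the table. The rails run along x (away from the robot, yaw varies), 130 mm long, 10 wide, 12 deep, inner faces 72 mm apart. Between them it is open at the top and both ends, down to a base 6 mm above the table: the blade can sink between them and be drawn out to -x. The plaque's centre ends 5 mm above it.
- mat: Fixed black rubber mat, 200 mm (x) by 120 mm (y), 3 mm thick, origin at the centre of its underside; the spatula starts on it and must be laid back on it. Mat and stand may be on either side of the board.
- glaze_jar: Bystander: amber glass jar with white cap, 64 mm diameter, 85 mm high; origin at the centre of its underside.
- bowl: Bystander: terracotta bowl, 84 mm diameter, 45 mm high; origin at the centre of its underside.
- vase: Bystander: small terracotta vase, 68 mm diameter, 85 mm high; origin at the centre of its underside.

How it is judged:
On the way, in this order (a step that is already met when the one before it is completed fails the run):
1. the plaque has been pushed home into the corner of the stop strips (x of plaque_centre in the frame of corner above -0.076 m and y of plaque_centre in the frame of corner between -0.008 and 0.008 m), for 0.1 s.
2. the plaque is carried on the spatula's blade, clear of the board (z of plaque_centre in the frame of corner above 0.025 m and contact force between spatula and plaque above 0.4 N and contact force between plaque and board below 0.05 N and angle between plaque_centre's own z axis and vertical below 0.35 rad), for 0.3 s.
At the end, for the whole second after the job is handed in: Plaque flat (0.06 rad) and still on both rails, centre within 20 mm of the stand's middle, clear of the spatula. Spatula flat and still on the mat, its grip point within 50 mm of the mat's middle line and from 140 mm behind to 80 mm ahead of its centre (horizontal distance between plaque_centre and stand_seat below 0.02 m and z of plaque_centre in the frame of stand_seat between 0.002 and 0.008 m and angle between plaque_centre's own z axis and vertical below 0.06 rad and linear speed of each of plaque, spatula below 0.02 m/s and contact force between spatula and plaque below 0.05 N and x of spatula_grip in the frame of mat between -0.14 and 0.08 m and y of spatula_grip in the frame of mat between -0.05 and 0.05 m and height (world z) of spatula_grip below 0.055 m and angle between spatula_grip's own z axis and vertical below 0.08 rad); the robot touches nothing.
It fails at once if the gripper or arm touches the plaque (contact force between any of the fingers, the arm and plaque above 0.3 N).
It fails at once if the spatula presses on the plaque with more than 30 N (contact force between spatula and plaque above 30 N).
It fails at once if the plaque is tipped by more than 0.6 rad (angle between plaque_centre's own z axis and vertical above 0.6 rad).
It fails at once if the plaque falls (moves down or along faster than 0.8 m/s) (linear speed of plaque above 0.8 m/s).
It fails at once if the jar, bowl or vase is moved by more than 30 mm (distance of any of glaze_jar, bowl, vase from where it was at the start of the episode above 0.03 m).
It also fails if it takes over 72 s, if anything falls off the work surface, if the arm or the gripper's body presses on something with over 40 N, if the wrist force passes 120 N, or if a joint passes its speed limit or range.

## Robot

A 6-joint arm with a two-finger parallel gripper is mounted at the origin on the work surface. World frame = base frame: x ahead of the robot, y to its left, z up, the work surface at z = 0. Lengths are in m, angles in rad, forces in N, time in s.
With the tool pointing down it reaches from about 0.375 to 0.975 m from the base axis. Payload 3.8 kg.
Tool frame: the origin (TCP) lies midway between the tips of the shut fingers; the grasp point (between the pads) lies 19 mm behind it; z points along the fingers, x is the direction in which the jaws open and shut, and the axes are right-handed (so a half turn about z gives the same grasp; the last joint's range is limited). The gripper opens to 88 mm and grips with 3 to 60 N. Pads are 18 mm wide; open, the fingers measure 123 mm over their backs; the gripper's body (75 mm by 187 mm) begins 45 mm behind the grasp point.
Start: joints at [-1.383, 0.264, 1.604, -0, 1.274, -0.037], TCP at [0.15, -0.658, 0.239] pointing down, gripper open.
Joint ranges: [-2.63, 2.63], [-0.94, 2.18], [0.31, 2.57], [-1.31, 4.45], [0, 2.66], [-2.55, 2.55]. Speed limits (rad/s): [2.57, 2.57, 3.14, 3.14, 3.14, 3.14].

## Interface

Orientations are given as a 3x3 rotation matrix whose columns are the frame's x, y, z axes.
In Python, from plant import env gives the robot as it stands.
- The arm moves only by the tool drive_tool, never from a script. Its argument "motion" is a list of rows, each a list of 7 numbers: the shift along the world's x, y, z in mm, then the turn, a rotation vector about the world's x, y, z in degrees, then the gripper's target within -1 to 1 (fully open at 1, half-way at 0, shut at -1). A call has exactly 5 rows; each row shifts and turns the commanded pose from where the row before left it; what a row does not reach is not made up. A row lasts 1/10 s, in which the tool goes at most 50 mm and 8.59 degrees, less where a joint would pass 70% of its speed; a pose out of reach is approached as far as the arm can. A call with a gripper value outside its range is refused whole. The fingers move at their own pace and stop on an object; "grip_force" is the grip in N (left out, the last holds). Time passes only in rows, so rows that do not move let the fingers close, or fill a call up. It gives the time, the measured TCP pose, the force and the opening at its end, in the units of the state.
- env.get_state(): the state, without advancing time (a new reading comes with each control period).
- env.snapshot(name): name is "scene" or "top" or "wrist"; returns a dict with "frame" (420x560x3 uint8, red, green, blue), "mtx" (3x3 intrinsics, pixels), "position" and "attitude" of the camera in the world; the wrist camera has in their place "tool_from_camera" (4x4, takes a point from camera to tool coordinates, whose origin is the TCP and whose axes are the tool frame's). Camera axes: x right, y down, z forward; pixel columns grow to the right and rows downward; lengths in m; the calibration is good to about 2 mm. A picture is of the moment at which its call begins: read the wrist's pose just before it. There is no depth.
- env.hand_in(): hands the job in, once; it reports no verdict.
The state is a dict: "time": time; "joint_pos": joint angles; "joint_vel": joint speeds; "joint_torque": joint torques, N m; "eef_pos": TCP position; "tcp_rot": TCP orientation; "contact_force": force on the tool from outside, world axes, zero at the start; "torque": the same for the moment, N m; "opening": finger opening in m.
Only numpy, scipy, OpenCV 4.12 (cv2) and the standard library are available. Lean on these libraries where they do the work, as an engineer would, in place of code of your own. Each camera call takes 0.05 s, during which the arm holds its last target. There are 200 camera calls.

## Working session

There is one attempt and no reset: what is moved stays moved. The work goes in short steps, Python scripts to look and compute and a tool call to move; the robot and the scene stay as the last step left them, time stands still between calls to the robot, and variables do not carry over. Pictures are saved under pics/ and viewed, about 8 in all and at most 12, crops included, and the job is handed in when it is done.

Besides the shell and the picture viewer there is one more tool, called in YAML: its name, and indented under it one key for each argument. drive_tool: Moves the arm, as the interface text tells. Its arguments: {"type":"object","properties":{"motion":{"type":"array","items":{"type":"array","items":{"type":"number"}}},"grip_force":{"type":"number"}},"required":["motion"]}

```bash
mkdir -p pics; ls; cat > h.py <<'E'
import numpy as np, cv2
from plant import env
def snap(name, save=None):
    s=env.get_state(); d=env.snapshot(name)
    K=np.array(d["mtx"])
    if name=="wrist":
        T=np.eye(4);T[:3,:3]=s["tcp_rot"];T[:3,3]=s["eef_pos"]
        T=T@np.array(d["tool_from_camera"]);R=T[:3,:3];p=T[:3,3]
    else: R=np.array(d["attitude"]);p=np.array(d["position"])
    im=d["frame"]
    if save: cv2.imwrite("pics/"+save,cv2.cvtColor(im,cv2.COLOR_RGB2BGR))
    return im,K,R,p
def ray(px,K,R,p,z):
    px=np.atleast_2d(px).astype(float)
    d=(R@np.linalg.inv(K)@np.c_[px,np.ones(len(px))].T).T
    return p+d*((z-p[2])/d[:,2])[:,None]
E
python3 - <<'E'
from h import *
for n in("top","scene"):
    im,K,R,p=snap(n,n+"0.png"); np.savez(n+"0.npz",im=im,K=K,R=R,p=p); print(n,K.tolist(),p,R.round(3).tolist())
E
```

```text
pics
top [[542.8368978436738, 0.0, 279.2377464058392], [0.0, 542.8368978436738, 211.0693741890336], [0.0, 0.0, 1.0]] [0.50052421 0.02791664 1.82511134] [[0.019, -0.997, 0.079], [-1.0, -0.019, -0.004], [0.005, -0.079, -0.997]]
scene [[464.3553511465367, 0.0, 283.6702658182892], [0.0, 464.3553511465367, 210.77154443367832], [0.0, 0.0, 1.0]] [1.593974   0.20019811 0.99835734] [[-0.219, 0.665, -0.714], [0.976, 0.162, -0.148], [0.018, -0.729, -0.685]]
```

View pics/top0.png

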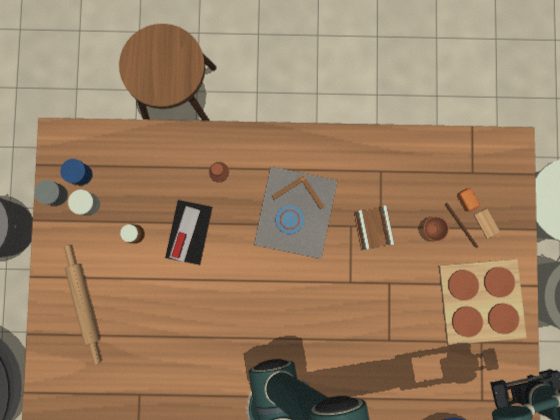

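View pics/scene0.png

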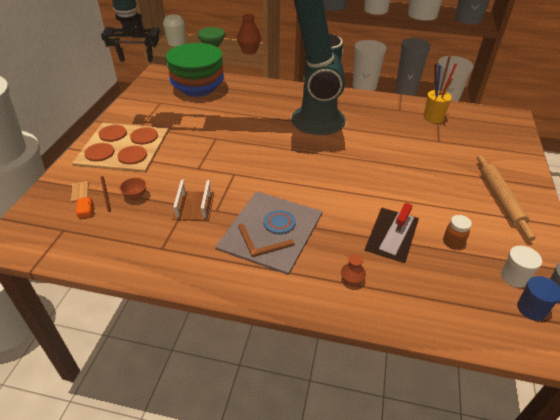

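The top view has up = +x and left = +y. The mat with the spatula is at about (188,232), the board at (297,213) with its corner near (303,180), the plaque at (290,219) and the stand at (375,228). The vase (218,171), jar (130,233) and bowl (433,229) are bystanders. Next I'll measure with colour masks.

```bash
cat > m.py <<'E'
from h import *
d=np.load("top0.npz");im,K,R,p=d["im"],d["K"],d["R"],d["p"]
hsv=cv2.cvtColor(im,cv2.COLOR_RGB2HSV);H,S,V=[hsv[...,i].astype(int) for i in range(3)]
def comp(mask,roi):
    x0,y0,x1,y1=roi;m=np.zeros(mask.shape,np.uint8);m[y0:y1,x0:x1]=mask[y0:y1,x0:x1]
    n,l,s,c=cv2.connectedComponentsWithStats(m);i=1+np.argmax(s[1:,4]);return (l==i).astype(np.uint8)
def rect(m,z,nm):
    c=max(cv2.findContours(m,cv2.RETR_EXTERNAL,cv2.CHAIN_APPROX_NONE)[0],key=cv2.contourArea).reshape(-1,2)
    w=ray(c,K,R,p,z);r=cv2.minAreaRect((w[:,:2]*1000).astype(np.float32));print(nm,np.round(r[0],1),np.round(r[1],1),round(r[2],1));return r
rect(comp((S<60)&(V>60)&(V<170),(240,155,345,265)),.012,"board")
rect(comp(V<45,(155,190,220,275)),.003,"mat")
rect(comp((S>140)&((H<6)|(H>174)),(155,215,200,270)),.057,"handle")
rect(comp((S<60)&(V>120),(165,195,215,265)),.005,"blade")
rect(comp((H>95)&(H<120)&(S>100),(265,195,315,245)),.022,"plaque")
w=(S<60)&(V>170)
rect(comp(w,(350,200,373,255)),.055,"railL");rect(comp(w,(376,195,400,255)),.055,"railR")
c=im[160:262,245:400];cv2.imwrite("pics/crop1.png",cv2.cvtColor(cv2.resize(c,None,fx=5,fy=5,interpolation=cv2.INTER_CUBIC),cv2.COLOR_RGB2BGR))
for nm,px,z in(("jar",(130,233),.085),("vase",(218,171),.085),("bowl",(433,229),.045),("cornerout",(303,178),.024)):print(nm,ray(px,K,R,p,z).round(3))
E
python3 m.py
```

```text
board [643.5 -32.6] [229.7 269.7] 79.2
mat [569.7 325.1] [116.  194.3] 79.8
handle [524.9 347.4] [22.9 79.5] 74.3
blade [563.2 337.3] [ 50.  180.5] 74.4
plaque [608.3   3.7] [ 2.8 12. ] 57.4
railL [ 586.3 -255.6] [129.1   8.4] 11.7
railR [ 603.9 -335.7] [130.5   9. ] 11.5
jar [[0.559 0.498 0.085]]
vase [[0.765 0.222 0.085]]
bowl [[ 0.592 -0.485  0.045]]
cornerout [[ 0.756 -0.056  0.024]]
```

View pics/crop1.png

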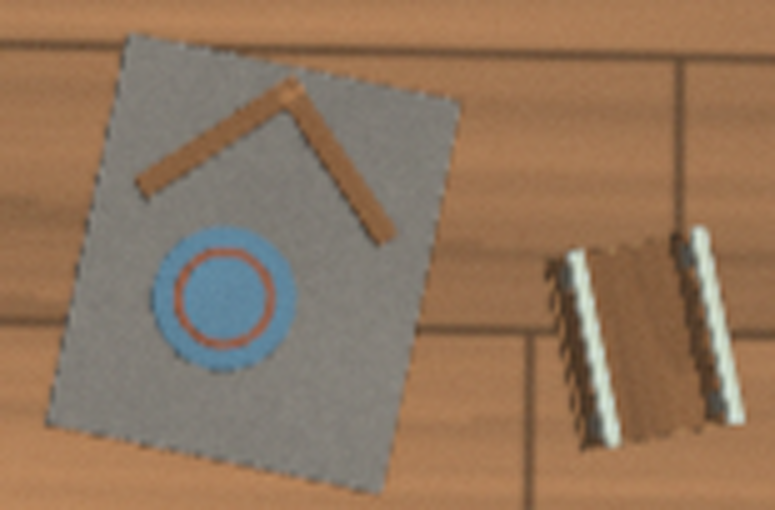

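```bash
cat >> m.py <<'E'
m=comp((H>90)&(H<125)&(S>60),(268,195,312,245))
c=max(cv2.findContours(m,cv2.RETR_EXTERNAL,cv2.CHAIN_APPROX_NONE)[0],key=cv2.contourArea)
print("plaque",cv2.minEnclosingCircle((ray(c.reshape(-1,2),K,R,p,.020)[:,:2]*1000).astype(np.float32)))
s=env.get_state();print(s)
E
python3 m.py|tail -12
```

```text
railR [ 603.9 -335.7] [130.5   9. ] 11.5
jar [[0.559 0.498 0.085]]
vase [[0.765 0.222 0.085]]
bowl [[ 0.592 -0.485  0.045]]
cornerout [[ 0.756 -0.056  0.024]]
plaque ((616.9439697265625, -12.314685821533203), 47.631385803222656)
{'time': 0.1, 'joint_pos': array([-1.38291852e+00,  2.64679779e-01,  1.60522516e+00, -2.56452821e-05,
        1.27365238e+00, -3.68757249e-02]), 'joint_vel': array([-1.59267936e-03, -4.25651135e-04, -3.35911966e-03,  1.17659882e-03,
        5.73643431e-05,  9.89703892e-04]), 'joint_torque': array([ 1.42767303e-04, -5.03617036e+01, -3.58072650e+01,  7.30662933e-02,
        2.33550870e-02, -5.51383630e-05]), 'eef_pos': array([ 0.15032444, -0.65741051,  0.23751778]), 'tcp_rot': array([[ 2.22873059e-01, -9.74847397e-01, -3.91038257e-04],
       [-9.74845496e-01, -2.22873397e-01,  1.92550764e-03],
       [-1.96422813e-03, -4.79418943e-05, -9.99998070e-01]]), 'contact_force': array([-0.43292804,  0.72757789,  0.06005412]), 'torque': array([-0.0017536 , -0.00556936,  0.0376706 ]), 'opening': 0.08809638344209783}
```

drive_tool:
  motion:
    - [25,36,0,0,0,-2,1]
    - [25,36,0,0,0,-2,1]
    - [25,36,0,0,0,-2,1]
    - [25,36,0,0,0,-2,1]
    - [25,36,0,0,0,-2,1]
  grip_force: 60

```text
time: 0.6
eef_pos: [0.276, -0.4762, 0.2381]
tcp_rot: [[0.048, -0.999, -0.0], [-0.999, -0.048, 0.001], [-0.001, 0.0, -1.0]]
contact_force: [1.3, -0.4, 0.2]
opening: 0.088
```

drive_tool:
  motion:
    - [25,36,0,0,0,-2,1]
    - [25,36,0,0,0,-2,1]
    - [25,36,0,0,0,-2,1]
    - [25,36,0,0,0,-2,1]
    - [25,36,0,0,0,-2,1]

```text
time: 1.1
eef_pos: [0.4009, -0.2962, 0.2384]
tcp_rot: [[-0.126, -0.992, -0.0], [-0.992, 0.126, 0.0], [-0.0, 0.0, -1.0]]
contact_force: [0.6, -0.7, 0.3]
opening: 0.0883
```

drive_tool:
  motion:
    - [25,36,0,0,0,-2,1]
    - [25,36,0,0,0,-2,1]
    - [25,36,0,0,0,-2,1]
    - [25,36,0,0,0,-2,1]
    - [3,45,-9,0,0,0,1]

```text
time: 1.6
eef_pos: [0.5064, -0.108, 0.2308]
tcp_rot: [[-0.262, -0.965, 0.004], [-0.965, 0.262, -0.001], [-0.0, -0.004, -1.0]]
contact_force: [1.1, 1.5, 0.3]
opening: 0.0882
```

drive_tool:
  motion:
    - [3,45,-9,0,0,0,1]
    - [3,45,-9,0,0,0,1]
    - [3,45,-9,0,0,0,1]
    - [3,45,-9,0,0,0,1]
    - [3,45,-9,0,0,0,1]

```text
time: 2.1
eef_pos: [0.5179, 0.1178, 0.1841]
tcp_rot: [[-0.261, -0.965, -0.0], [-0.965, 0.261, -0.0], [0.0, 0.0, -1.0]]
contact_force: [0.9, -0.1, 0.1]
opening: 0.0882
```

drive_tool:
  motion:
    - [3,45,-9,0,0,0,1]
    - [3,45,-9,0,0,0,1]
    - [3,45,-9,0,0,0,1]
    - [3,45,-9,0,0,0,1]
    - [0,45,0,0,0,0,1]

```text
time: 2.6
eef_pos: [0.5292, 0.3421, 0.1464]
tcp_rot: [[-0.261, -0.965, -0.003], [-0.965, 0.261, -0.002], [0.003, 0.002, -1.0]]
contact_force: [0.1, -1.1, -0.2]
opening: 0.0879
```

```bash
python3 - <<'E'
from h import *
s=env.get_state();print(s["eef_pos"],np.degrees(np.arctan2(s["tcp_rot"][1,0],s["tcp_rot"][0,0])),np.degrees(s["joint_pos"]).round(1),s["tcp_rot"][:,2])
im,K,R,p=snap("wrist","w1.png");hsv=cv2.cvtColor(im,cv2.COLOR_RGB2HSV);H,S,V=[hsv[...,i].astype(int) for i in range(3)]
m=((S>140)&((H<5)|(H>175))&(V>60)).astype(np.uint8)
n,l,st,c=cv2.connectedComponentsWithStats(m);i=1+np.argmax(st[1:,4]);print(st[i])
q=np.argwhere(l==i)[:,::-1]
r=cv2.minAreaRect((ray(q,K,R,p,.058)[:,:2]*1000).astype(np.float32));print(r)
E
```

```text
[0.52916305 0.34214059 0.1464017 ] -105.11447533512447 [ 30.6  14.5 102.8  -0.   62.9 135.7] [-0.00294259 -0.00193704 -0.99999379]
[ 260  162   35  117 3658]
((528.9251098632812, 345.80853271484375), (23.038455963134766, 84.12088012695312), 73.86558532714844)
```

View pics/w1.png

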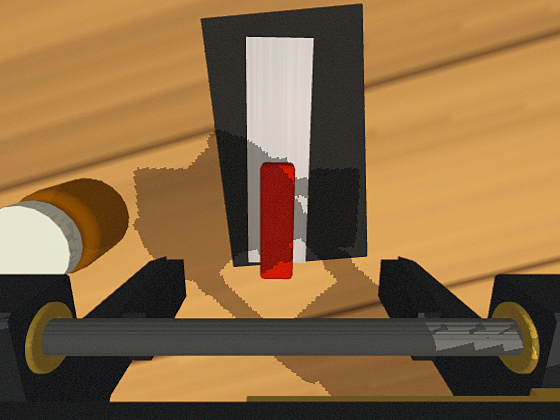

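The wrist view shows the red handle centred at (277,220), with the fingers straddling it and the jar clear on the left. Descending to grasp it.

drive_tool:
  motion:
    - [1,1,-25,0,0,-1,1]
    - [1,1,-25,0,0,0,1]
    - [1,1,-25,0,0,0,1]
    - [0,0,-25,0,0,0,1]
    - [0,0,-18,0,0,0,1]

```text
time: 3.15
eef_pos: [0.5322, 0.3431, 0.0283]
tcp_rot: [[-0.278, -0.961, -0.003], [-0.961, 0.278, -0.001], [0.002, 0.002, -1.0]]
contact_force: [0.0, 0.1, 0.3]
opening: 0.0886
```

drive_tool:
  motion:
    - [0,0,0,0,0,0,1]
    - [0,0,0,0,0,0,-1]
    - [0,0,0,0,0,0,-1]
    - [0,0,0,0,0,0,-1]
    - [0,0,0,0,0,0,-1]
  grip_force: 60

```text
time: 3.65
eef_pos: [0.5343, 0.3444, 0.0321]
tcp_rot: [[-0.278, -0.961, 0.002], [-0.961, 0.278, 0.001], [-0.002, -0.002, -1.0]]
contact_force: [0.1, -0.0, 0.7]
opening: 0.058
```

drive_tool:
  motion:
    - [0,0,0,0,0,0,-1]
    - [0,0,0,0,0,0,-1]
    - [0,0,0,0,0,0,-1]
    - [0,0,0,0,0,0,-1]
    - [0,0,0,0,0,0,-1]

```text
time: 4.15
eef_pos: [0.5334, 0.344, 0.0307]
tcp_rot: [[-0.278, -0.961, -0.0], [-0.961, 0.278, 0.0], [0.0, 0.0, -1.0]]
contact_force: [0.3, -0.4, 0.5]
opening: 0.0234
```

Gripped at 23.4 mm. Lifting and carrying it to a point behind the plaque, opposite the corner.

drive_tool:
  motion:
    - [0,0,10,0,0,0,-1]
    - [0,0,20,0,0,0,-1]
    - [0,0,25,0,0,0,-1]
    - [0,0,10,0,0,0,-1]
    - [-5,-15,0,0,0,0,-1]

```text
time: 4.65
eef_pos: [0.5305, 0.3308, 0.0984]
tcp_rot: [[-0.276, -0.961, 0.005], [-0.961, 0.276, 0.003], [-0.005, -0.004, -1.0]]
contact_force: [0.3, 0.1, -1.7]
opening: 0.0233
```

drive_tool:
  motion:
    - [-8,-26,0,0,0,-1,-1]
    - [-8,-26,0,0,0,-1,-1]
    - [-8,-26,0,0,0,-1,-1]
    - [-8,-26,0,0,0,-1,-1]
    - [-8,-26,0,0,0,-1,-1]

```text
time: 5.15
eef_pos: [0.4861, 0.1966, 0.094]
tcp_rot: [[-0.361, -0.933, -0.003], [-0.933, 0.361, -0.001], [0.002, 0.002, -1.0]]
contact_force: [0.4, -0.2, -1.6]
opening: 0.0236
```

drive_tool:
  motion:
    - [-8,-26,0,0,0,-1,-1]
    - [-8,-26,0,0,0,-1,-1]
    - [-8,-26,0,0,0,-0.5,-1]
    - [-8,-26,0,0,0,0,-1]
    - [-8,-26,0,0,0,0,-1]

```text
time: 5.65
eef_pos: [0.4459, 0.0672, 0.0942]
tcp_rot: [[-0.401, -0.916, -0.003], [-0.916, 0.401, -0.001], [0.002, 0.002, -1.0]]
contact_force: [0.6, -0.4, -2.5]
opening: 0.0232
```

drive_tool:
  motion:
    - [0,-3,0,0,0,0,-1]
    - [0,-3,0,0,0,0,-1]
    - [0,0,0,0,0,0,-1]
    - [0,0,0,0,0,0,-1]
    - [0,0,0,0,0,0,-1]

```text
time: 6.15
eef_pos: [0.4487, 0.0636, 0.0956]
tcp_rot: [[-0.4, -0.917, -0.0], [-0.917, 0.4, 0.0], [-0.0, 0.0, -1.0]]
contact_force: [-0.5, -0.3, -2.5]
opening: 0.023
```

```bash
python3 - <<'E'
from h import *
s=env.get_state();print(s["eef_pos"],np.degrees(np.arctan2(s["tcp_rot"][1,0],s["tcp_rot"][0,0])),np.degrees(s["joint_pos"]).round(1),s["tcp_rot"][:,2],s["contact_force"],s["opening"])
im,K,R,p=snap("wrist","w2.png");np.savez("w2.npz",im=im,K=K,R=R,p=p,e=s["eef_pos"],T=s["tcp_rot"])
E
```

```text
[0.4486768  0.06363957 0.09564786] -113.56087771973901 [  4.9  -1.  126.3   0.   54.8 118.5] [-2.16051680e-05  1.35010569e-04 -9.99999991e-01] [-0.50662705 -0.3274318  -2.49871768] 0.02304734437913735
```

View pics/w2.png

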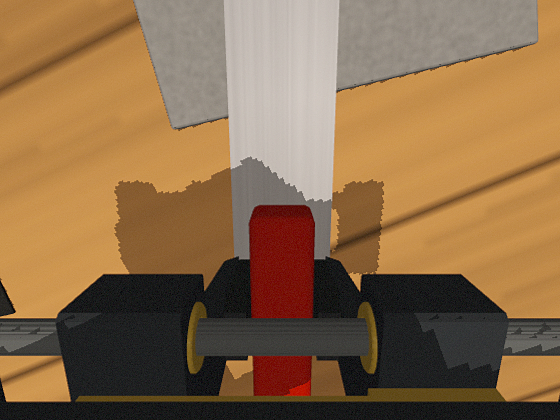

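The blade extends ahead, straight and centred (columns 224–339 at row 0, 235–332 at row 255), and the handle front is at row 205. The tip is out of view, so I'll get pitch from the blade width and check the tip in the scene and top views.

```bash
cat > tip.py <<'E'
from h import *
d=np.load("w2.npz");im,K,R,p,e,T=[d[k] for k in("im","K","R","p","e","T")]
hsv=cv2.cvtColor(im,cv2.COLOR_RGB2HSV)
for row in(3,60,110,150):
    # blade edges = strongest saturation/brightness transitions around the blade
    g=cv2.GaussianBlur(im,(3,3),0)[row].astype(float); gr=np.abs(g[2:]-g[:-2]).sum(1)
    a=205+np.argmax(gr[205:250])+1;b=310+np.argmax(gr[310:355])+1
    w=ray([(a,row),(b,row)],K,R,p,e[2]-.0257); t=(w-e)@T
    print(row,a,b,(t*1000).round(1).tolist())
w=ray([(282,206)],K,R,p,e[2]+.019+.011);print("handle top front, tool",((w-e)@T*1000).round(1))
for n in("top","scene"):
    im,K,R,p=snap(n,n+"1.png")
    u=-T[:,1];tip=e+u*.124+np.array([0,0,-.0257]);print(n,(lambda q:(K@q/q[2])[:2])(R.T@(tip-p)))
    q=R.T@(tip-p);x,y=(K@q/q[2])[:2].astype(int)
    c=im[y-50:y+50,x-60:x+60];cv2.imwrite(f"pics/c_{n}1.png",cv2.cvtColor(cv2.resize(c,None,fx=3.3,fy=3.3,interpolation=cv2.INTER_CUBIC),cv2.COLOR_RGB2BGR));print(x-60,y-50)
a=[cv2.imread(f"pics/c_{n}1.png") for n in("top","scene")];cv2.imwrite("pics/tips.png",np.hstack(a))
E
python3 tip.py
```

```text
3 223 339 [[-25.3, -116.6, 25.7], [24.9, -116.6, 25.7]]
60 226 337 [[-25.0, -93.9, 25.7], [24.9, -93.8, 25.7]]
110 228 335 [[-25.0, -72.4, 25.7], [24.9, -72.3, 25.7]]
150 229 333 [[-25.3, -54.0, 25.7], [24.7, -54.0, 25.7]]
handle top front, tool [[  0.1 -39.9 -30. ]]
top [281.0959534 234.9868244]
221 184
scene [292.88152034 197.44021459]
232 147
```

View pics/tips.png

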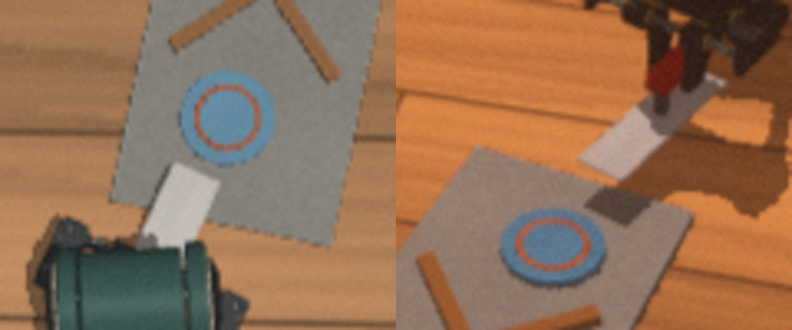

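The blade is level and centred in the grip, with its tip about 124 mm ahead of the TCP and lined up on the plaque at about 12 mm gap. Lowering to rim height and pushing slowly.

drive_tool:
  motion:
    - [0,0,-20,0,0,0,-1]
    - [0,0,-20,0,0,0,-1]
    - [0,0,-10,0,0,0,-1]
    - [0,0,0,0,0,0,-1]
    - [0,0,0,0,0,0,-1]

```text
time: 6.8
eef_pos: [0.4487, 0.0631, 0.0459]
tcp_rot: [[-0.4, -0.916, -0.0], [-0.916, 0.4, -0.0], [0.0, 0.0, -1.0]]
contact_force: [-0.7, -0.5, -2.0]
opening: 0.0235
```

drive_tool:
  motion:
    - [3,-1.3,0,0,0,0,-1]
    - [3,-1.3,0,0,0,0,-1]
    - [3,-1.3,0,0,0,0,-1]
    - [3,-1.3,0,0,0,0,-1]
    - [3,-1.3,0,0,0,0,-1]

```text
time: 7.3
eef_pos: [0.4639, 0.0564, 0.0459]
tcp_rot: [[-0.401, -0.916, 0.0], [-0.916, 0.401, 0.0], [-0.0, -0.0, -1.0]]
contact_force: [-1.1, 1.0, -1.4]
opening: 0.0232
```

drive_tool:
  motion:
    - [3,-1.3,0,0,0,0,-1]
    - [4,-1.7,0,0,0,0,-1]
    - [4,-1.7,0,0,0,0,-1]
    - [4,-1.7,0,0,0,0,-1]
    - [4,-1.7,0,0,0,0,-1]

```text
time: 7.8
eef_pos: [0.4828, 0.0482, 0.0456]
tcp_rot: [[-0.401, -0.916, -0.0], [-0.916, 0.401, 0.0], [0.0, 0.0, -1.0]]
contact_force: [-0.9, 0.6, -1.3]
opening: 0.0236
```

drive_tool:
  motion:
    - [4,-1.7,0,0,0,0,-1]
    - [4,-1.7,0,0,0,0,-1]
    - [4,-1.7,0,0,0,0,-1]
    - [4,-1.7,0,0,0,0,-1]
    - [4,-1.7,0,0,0,0,-1]

```text
time: 8.3
eef_pos: [0.5028, 0.0397, 0.0457]
tcp_rot: [[-0.401, -0.916, -0.0], [-0.916, 0.401, -0.0], [0.0, 0.0, -1.0]]
contact_force: [-1.4, 0.1, -1.8]
opening: 0.0231
```

```bash
cat > pl.py <<'E'
from h import *
import sys
def plaque(save=None):
    s=env.get_state();im,K,R,p=snap("top",save)
    hsv=cv2.cvtColor(im,cv2.COLOR_RGB2HSV);H,S,V=[hsv[...,i].astype(int) for i in range(3)]
    m=((H>90)&(H<125)&(S>60)).astype(np.uint8);m[:,:250]=0;m[:,400:]=0;m[:160]=0;m[260:]=0
    c=max(cv2.findContours(m,cv2.RETR_EXTERNAL,cv2.CHAIN_APPROX_NONE)[0],key=cv2.contourArea)
    (x,y),r=cv2.minEnclosingCircle((ray(c.reshape(-1,2),K,R,p,.020)[:,:2]*1000).astype(np.float32))
    d=np.array([x-746.6,y+52.3]);a=np.radians(-10.8)
    print("plaque",round(x,1),round(y,1),round(r,1),"in corner frame",(d@[[np.cos(a),-np.sin(a)],[np.sin(a),np.cos(a)]]).round(1))
    T=s["tcp_rot"];u=-T[:,1];e=s["eef_pos"]*1000;t=e+124*u;r=np.array([x,y])-t[:2]
    print("tcp",e.round(1),"yaw",np.degrees(np.arctan2(u[1],u[0])).round(1),"force",s["contact_force"].round(2),"torque",s["torque"].round(2))
    print("tip->plaque ahead/left",(r@u[:2]).round(1),(r@[-u[1],u[0]]).round(1),"t",s["time"])
plaque(sys.argv[1] if len(sys.argv)>1 else None)
E
python3 pl.py t2.png
```

```text
plaque 655.1 -32.9 47.2 in corner frame [-93.5   1.9]
tcp [502.8  39.7  45.7] yaw -23.6 force [-1.41  0.12 -1.84] torque [0.18 0.11 0.  ]
tip->plaque ahead/left 44.6 -5.5 t 8.3
```

drive_tool:
  motion:
    - [4,-1,0,0,0,0,-1]
    - [4,-1,0,0,0,0,-1]
    - [4,-1,0,0,0,0,-1]
    - [4,-1,0,0,0,0,-1]
    - [3,-0.7,0,0,0,0,-1]

```text
time: 8.85
eef_pos: [0.5219, 0.0351, 0.0457]
tcp_rot: [[-0.401, -0.916, 0.0], [-0.916, 0.401, -0.0], [-0.0, -0.0, -1.0]]
contact_force: [-0.7, -0.4, -1.4]
opening: 0.0231
```

drive_tool:
  motion:
    - [2,-0.5,0,0,0,0,-1]
    - [2,-0.5,0,0,0,0,-1]
    - [1,-0.2,0,0,0,0,-1]
    - [0,0,0,0,0,0,-1]
    - [0,0,0,0,0,0,-1]

```text
time: 9.35
eef_pos: [0.5265, 0.034, 0.0457]
tcp_rot: [[-0.401, -0.916, 0.0], [-0.916, 0.401, -0.0], [-0.0, -0.0, -1.0]]
contact_force: [-0.8, 0.1, -2.1]
opening: 0.0234
```

```bash
python3 pl.py t3.png
```

```text
plaque 677.5 -40.6 47.6 in corner frame [-70.   -1.5]
tcp [526.5  34.   45.7] yaw -23.6 force [-0.84  0.14 -2.14] torque [ 0.08  0.06 -0.04]
tip->plaque ahead/left 44.2 -7.9 t 9.35
```

drive_tool:
  motion:
    - [1,0,0,0,0,0,-1]
    - [1,0,0,0,0,0,-1]
    - [1,0,0,0,0,0,-1]
    - [0,0,0,0,0,0,-1]
    - [0,0,0,0,0,0,-1]

```text
time: 9.9
eef_pos: [0.5274, 0.0345, 0.045]
tcp_rot: [[-0.401, -0.916, -0.004], [-0.916, 0.401, 0.001], [0.001, 0.004, -1.0]]
contact_force: [-6.4, 3.0, -0.5]
opening: 0.023
```

```bash
python3 pl.py t4.png
```

```text
plaque 677.8 -40.6 47.6 in corner frame [-69.8  -1.4]
tcp [527.4  34.5  45. ] yaw -23.6 force [-6.37  3.03 -0.52] torque [ 0.44  0.82 -0.07]
tip->plaque ahead/left 43.8 -8.5 t 9.9
```

The plaque is home, with about 7 N reaction against the strips. Backing off, turning to the board's yaw and lining up on the plaque's axis.

drive_tool:
  motion:
    - [-9,4,0,0,0,0,-1]
    - [-9,4,0,0,0,0,-1]
    - [-3,-12,0,0,0,3.2,-1]
    - [-3,-12,0,0,0,3.2,-1]
    - [-3,-13,0,0,0,3.2,-1]

```text
time: 10.45
eef_pos: [0.5023, 0.005, 0.046]
tcp_rot: [[-0.239, -0.971, 0.001], [-0.971, 0.239, -0.0], [-0.0, -0.001, -1.0]]
contact_force: [-0.9, -0.7, -1.8]
opening: 0.0235
```

drive_tool:
  motion:
    - [-2,-12,0,0,0,3.2,-1]
    - [0,0,0,0.37,1.96,0,-1]
    - [0,0,0,0,0,0,-1]
    - [0,0,0,0,0,0,-1]
    - [0,0,0,0,0,0,-1]

```text
time: 10.95
eef_pos: [0.5003, -0.0068, 0.0457]
tcp_rot: [[-0.187, -0.982, -0.034], [-0.982, 0.187, 0.006], [0.0, 0.034, -0.999]]
contact_force: [0.0, -0.6, -2.6]
opening: 0.0234
```

```bash
python3 pl.py t5.png
```

```text
plaque 677.8 -40.6 47.6 in corner frame [-69.8  -1.4]
tcp [500.3  -6.8  45.7] yaw -10.8 force [ 0.03 -0.57 -2.61] torque [ 0.03 -0.02 -0.02]
tip->plaque ahead/left 56.7 0.0 t 10.95
```

drive_tool:
  motion:
    - [0,0,-1,0,0,0,-1]
    - [0,0,-1,0,0,0,-1]
    - [0,0,-0.7,0,0,0,-1]
    - [0,0,0,0,0,0,-1]
    - [0,0,0,0,0,0,-1]

```text
time: 11.5
eef_pos: [0.5005, -0.007, 0.0431]
tcp_rot: [[-0.188, -0.982, -0.034], [-0.982, 0.188, 0.007], [0.0, 0.035, -0.999]]
contact_force: [0.4, -0.5, -0.7]
opening: 0.0234
```

drive_tool:
  motion:
    - [0,0,-0.8,0,0,0,-1]
    - [3,-0.6,0,0,0,0,-1]
    - [3,-0.6,0,0,0,0,-1]
    - [3,-0.6,0,0,0,0,-1]
    - [3,-0.6,0,0,0,0,-1]

```text
time: 12.0
eef_pos: [0.5129, -0.0095, 0.0423]
tcp_rot: [[-0.188, -0.982, -0.034], [-0.982, 0.188, 0.006], [0.0, 0.035, -0.999]]
contact_force: [-0.8, 0.1, -0.1]
opening: 0.0238
```

drive_tool:
  motion:
    - [2,-0.4,0,0,0,0,-1]
    - [2,-0.4,0,0,0,0,-1]
    - [2,-0.4,0,0,0,0,-1]
    - [2,-0.4,0,0,0,0,-1]
    - [2,-0.4,0,0,0,0,-1]

```text
time: 12.5
eef_pos: [0.5226, -0.0115, 0.0422]
tcp_rot: [[-0.188, -0.982, -0.034], [-0.982, 0.188, 0.006], [0.0, 0.035, -0.999]]
contact_force: [-1.6, -0.0, 0.3]
opening: 0.0232
```

```bash
python3 pl.py t6.png
```

```text
plaque 678.8 -39.2 47.3 in corner frame [-69.    0.1]
tcp [522.6 -11.5  42.2] yaw -10.8 force [-1.61 -0.05  0.32] torque [ 0.02  0.03 -0.01]
tip->plaque ahead/left 34.7 2.1 t 12.5
```

drive_tool:
  motion:
    - [3,-0.6,0,0,0,0,-1]
    - [3,-0.6,0,0,0,0,-1]
    - [3,-0.6,0,0,0,0,-1]
    - [3,-0.6,0,0,0,0,-1]
    - [3,-0.6,0,0,0,0,-1]

```text
time: 13.05
eef_pos: [0.5377, -0.0145, 0.0422]
tcp_rot: [[-0.188, -0.982, -0.034], [-0.982, 0.188, 0.006], [0.0, 0.035, -0.999]]
contact_force: [-2.1, 0.9, 0.8]
opening: 0.0236
```

drive_tool:
  motion:
    - [3,-0.6,0,0,0,0,-1]
    - [3,-0.6,0,0,0,0,-1]
    - [3,-0.6,0,0,0,0,-1]
    - [3,-0.6,0,0,0,0,-1]
    - [3,-0.6,0,0,0,0,-1]

```text
time: 13.55
eef_pos: [0.5526, -0.0174, 0.0422]
tcp_rot: [[-0.188, -0.982, -0.034], [-0.982, 0.188, 0.006], [0.0, 0.035, -0.999]]
contact_force: [-2.5, 0.4, 0.7]
opening: 0.0236
```

```bash
python3 pl.py t7.png
```

```text
plaque 680.2 -39.1 47.6 in corner frame [-67.7   0.5]
tcp [552.6 -17.4  42.2] yaw -10.8 force [-2.55  0.42  0.66] torque [ 0.06  0.15 -0.01]
tip->plaque ahead/left 5.5 2.7 t 13.55
```

drive_tool:
  motion:
    - [3,-0.5,0,0,0,0,-1]
    - [3,-0.5,0,0,0,0,-1]
    - [3,-0.5,0,0,0,0,-1]
    - [3,-0.5,0,0,0,0,-1]
    - [3,-0.5,0,0,0,0,-1]

```text
time: 14.1
eef_pos: [0.5675, -0.0199, 0.0422]
tcp_rot: [[-0.188, -0.982, -0.035], [-0.982, 0.188, 0.007], [0.0, 0.035, -0.999]]
contact_force: [-3.7, 1.3, 2.4]
opening: 0.0234
```

drive_tool:
  motion:
    - [3,-0.5,0,0,0,0,-1]
    - [3,-0.5,0,0,0,0,-1]
    - [3,-0.5,0,0,0,0,-1]
    - [3,-0.5,0,0,0,0,-1]
    - [3,-0.5,0,0,0,0,-1]

```text
time: 14.6
eef_pos: [0.5826, -0.0224, 0.0422]
tcp_rot: [[-0.188, -0.982, -0.034], [-0.982, 0.188, 0.007], [0.0, 0.035, -0.999]]
contact_force: [-2.4, 1.5, 0.6]
opening: 0.0236
```

drive_tool:
  motion:
    - [2,-0.4,0,0,0,0,-1]
    - [2,-0.4,0,0,0,0,-1]
    - [2,-0.4,0,0,0,0,-1]
    - [0,0,0,0,0,0,-1]
    - [0,0,0,0,0,0,-1]

```text
time: 15.1
eef_pos: [0.589, -0.0237, 0.0423]
tcp_rot: [[-0.188, -0.982, -0.033], [-0.982, 0.188, 0.006], [0.0, 0.034, -0.999]]
contact_force: [-2.2, 0.5, -1.5]
opening: 0.0234
```

```bash
python3 pl.py t8.png; python3 - <<'E'
from h import *
im,*_=snap("scene");c=im[150:290,190:420];cv2.imwrite("pics/s8.png",cv2.cvtColor(cv2.resize(c,None,fx=3.4,fy=3.4,interpolation=cv2.INTER_CUBIC),cv2.COLOR_RGB2BGR))
E
```

```text
plaque 680.5 -39.5 26.0 in corner frame [-67.3   0.2]
tcp [589.  -23.7  42.3] yaw -10.8 force [-2.18  0.48 -1.5 ] torque [ 0.03  0.01 -0.04]
tip->plaque ahead/left -31.0 1.7 t 15.1
```

View pics/s8.png

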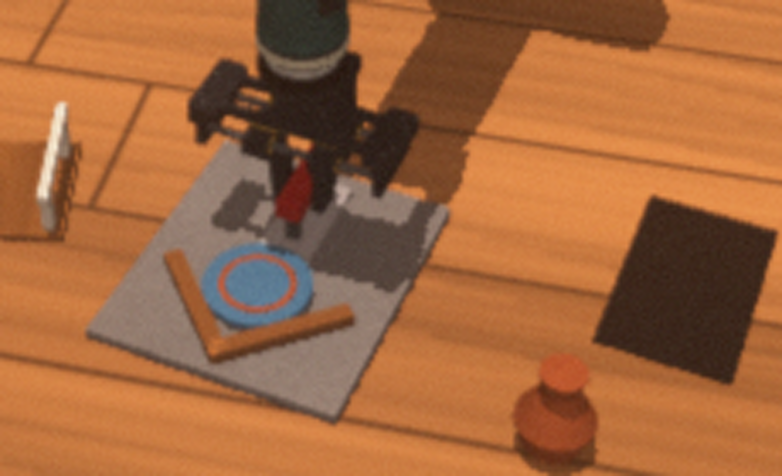

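The plaque sits in the corner with the blade under it (plaque at about (258,285) in the crop). Levelling and lifting slowly.

drive_tool:
  motion:
    - [0,0,0.5,-0.1,-0.5,0,-1]
    - [0,0,1,-0.1,-0.5,0,-1]
    - [0,0,1,-0.1,-0.5,0,-1]
    - [0,0,2,-0.1,-0.5,0,-1]
    - [0,0,2,0,0,0,-1]

```text
time: 15.7
eef_pos: [0.5878, -0.0235, 0.0486]
tcp_rot: [[-0.188, -0.982, 0.0], [-0.982, 0.188, -0.001], [0.0, -0.0, -1.0]]
contact_force: [-0.1, -0.1, -3.6]
opening: 0.0235
```

drive_tool:
  motion:
    - [0,0,3,0,0,0,-1]
    - [0,0,4,0,0,0,-1]
    - [0,0,4,0,0,0,-1]
    - [0,0,4,0,0,0,-1]
    - [0,0,4,0,0,0,-1]

```text
time: 16.2
eef_pos: [0.5886, -0.0236, 0.0682]
tcp_rot: [[-0.188, -0.982, 0.001], [-0.982, 0.188, -0.001], [0.0, -0.001, -1.0]]
contact_force: [0.1, -0.2, -3.9]
opening: 0.0233
```

drive_tool:
  motion:
    - [0,0,5,0,0,0,-1]
    - [0,0,5,0,0,0,-1]
    - [0,0,5,0,0,0,-1]
    - [0,0,5,0,0,0,-1]
    - [0,0,4,0,0,0,-1]

```text
time: 16.7
eef_pos: [0.5886, -0.0236, 0.0923]
tcp_rot: [[-0.188, -0.982, 0.001], [-0.982, 0.188, -0.001], [0.0, -0.001, -1.0]]
contact_force: [0.4, 0.6, -3.8]
opening: 0.0233
```

```bash
python3 pl.py t9.png; python3 - <<'E'
from h import *
im,*_=snap("scene");c=im[130:290,190:420];s=cv2.resize(c,None,fx=2.4,fy=2.4,interpolation=cv2.INTER_CUBIC)
w,*_=snap("wrist");w=cv2.resize(w,(240,180))
o=np.zeros((s.shape[0],s.shape[1]+240,3),np.uint8);o[:,:s.shape[1]]=s;o[:180,s.shape[1]:]=w
cv2.imwrite("pics/s9.png",cv2.cvtColor(o,cv2.COLOR_RGB2BGR))
E
```

```text
plaque 684.5 -42.1 27.2 in corner frame [-62.9  -1.6]
tcp [588.6 -23.6  92.3] yaw -10.8 force [ 0.41  0.64 -3.83] torque [0.02 0.15 0.  ]
tip->plaque ahead/left -26.3 -0.1 t 16.7
```

View pics/s9.png

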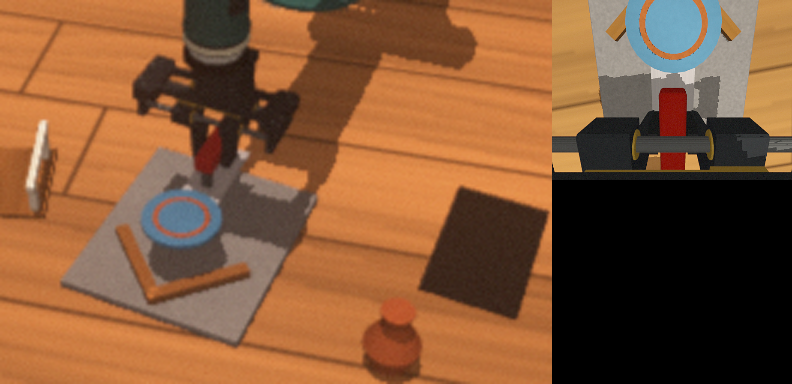

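The plaque is carried level and centred on the blade, well clear of the board. Raising it and carrying it smoothly to above the stand at TCP (504.5, -316), yaw 11.7°.

drive_tool:
  motion:
    - [0,0,4,0,0,0,-1]
    - [0,0,6,0,0,0,-1]
    - [0,0,7,0,0,0,-1]
    - [0,0,6,0,0,0,-1]
    - [0,0,3,0,0,0,-1]

```text
time: 17.35
eef_pos: [0.5892, -0.0236, 0.119]
tcp_rot: [[-0.188, -0.982, 0.002], [-0.982, 0.188, -0.001], [0.0, -0.003, -1.0]]
contact_force: [0.2, -0.1, -3.7]
opening: 0.0233
```

drive_tool:
  motion:
    - [-0.8,-2.9,0,0,0,0.2,-1]
    - [-1.6,-5.8,0,0,0,0.4,-1]
    - [-2.5,-8.7,0,0,0,0.7,-1]
    - [-3.3,-11.6,0,0,0,0.9,-1]
    - [-3.3,-11.6,0,0,0,0.9,-1]

```text
time: 17.85
eef_pos: [0.5762, -0.0652, 0.1172]
tcp_rot: [[-0.133, -0.991, -0.0], [-0.991, 0.133, -0.001], [0.001, 0.0, -1.0]]
contact_force: [-0.2, 1.0, -3.6]
opening: 0.0234
```

drive_tool:
  motion:
    - [-3.3,-11.6,0,0,0,0.9,-1]
    - [-3.3,-11.6,0,0,0,0.9,-1]
    - [-3.3,-11.6,0,0,0,0.9,-1]
    - [-3.3,-11.6,0,0,0,0.9,-1]
    - [-3.3,-11.6,0,0,0,0.9,-1]

```text
time: 18.35
eef_pos: [0.5596, -0.1234, 0.1172]
tcp_rot: [[-0.055, -0.998, -0.0], [-0.998, 0.055, -0.0], [0.0, 0.0, -1.0]]
contact_force: [0.3, 0.7, -3.1]
opening: 0.0235
```

drive_tool:
  motion:
    - [-3.3,-11.6,0,0,0,0.9,-1]
    - [-3.3,-11.6,0,0,0,0.9,-1]
    - [-3.3,-11.6,0,0,0,0.9,-1]
    - [-3.3,-11.6,0,0,0,0.9,-1]
    - [-3.3,-11.6,0,0,0,0.9,-1]

```text
time: 18.85
eef_pos: [0.543, -0.1813, 0.1172]
tcp_rot: [[0.023, -1.0, -0.0], [-1.0, -0.023, -0.0], [0.0, 0.0, -1.0]]
contact_force: [0.1, 0.4, -2.7]
opening: 0.0234
```

drive_tool:
  motion:
    - [-3.3,-11.6,0,0,0,0.9,-1]
    - [-3.3,-11.6,0,0,0,0.9,-1]
    - [-3.3,-11.6,0,0,0,0.9,-1]
    - [-3.3,-11.6,0,0,0,0.9,-1]
    - [-3.3,-11.6,0,0,0,0.9,-1]

```text
time: 19.35
eef_pos: [0.5265, -0.2392, 0.1173]
tcp_rot: [[0.101, -0.995, -0.0], [-0.995, -0.101, -0.0], [0.0, 0.0, -1.0]]
contact_force: [0.2, -0.3, -4.0]
opening: 0.0231
```

drive_tool:
  motion:
    - [-3.3,-11.6,0,0,0,0.9,-1]
    - [-3.3,-11.6,0,0,0,0.9,-1]
    - [-3.3,-11.6,0,0,0,0.9,-1]
    - [-3.3,-11.6,0,0,0,0.9,-1]
    - [-3.3,-11.6,0,0,0,0.9,-1]

```text
time: 19.85
eef_pos: [0.5099, -0.2972, 0.1172]
tcp_rot: [[0.179, -0.984, -0.0], [-0.984, -0.179, -0.0], [0.0, 0.0, -1.0]]
contact_force: [0.7, -0.4, -3.4]
opening: 0.023
```

drive_tool:
  motion:
    - [-2.5,-8.7,0,0,0,0.7,-1]
    - [-1.6,-5.8,0,0,0,0.4,-1]
    - [-0.8,-2.9,0,0,0,0.2,-1]
    - [0,0,0,0,0,0,-1]
    - [0,0,0,0,0,0,-1]

```text
time: 20.35
eef_pos: [0.5061, -0.3134, 0.1176]
tcp_rot: [[0.201, -0.98, 0.001], [-0.98, -0.201, 0.0], [0.0, -0.001, -1.0]]
contact_force: [-0.8, -0.1, -4.6]
opening: 0.0236
```

```bash
cat > st.py <<'E'
from h import *
import sys
s=env.get_state();T=s["tcp_rot"];e=s["eef_pos"]*1000;u=-T[:,1];print("tcp",e.round(1),"yaw",np.degrees(np.arctan2(u[1],u[0])).round(1),"tilt",T[:,2].round(4),"F",s["contact_force"].round(1),"j6",np.degrees(s["joint_pos"][5]).round())
im,K,R,p=snap("wrist","ws.png");hsv=cv2.cvtColor(im,cv2.COLOR_RGB2HSV);H,S,V=[hsv[...,i].astype(int) for i in range(3)]
m=((H>90)&(H<125)&(S>60)).astype(np.uint8)
zt=float(sys.argv[1]) if len(sys.argv)>1 else e[2]/1000-.0157
c=np.vstack([k.reshape(-1,2) for k in cv2.findContours(m,cv2.RETR_EXTERNAL,cv2.CHAIN_APPROX_NONE)[0] if cv2.contourArea(k)>200])
c=c[(c[:,1]>1)]
w=ray(c,K,R,p,zt)*1000
# algebraic circle fit on hull (outer rim)
h=cv2.convexHull(w[:,:2].astype(np.float32)).reshape(-1,2)
A=np.c_[2*h,np.ones(len(h))];q=np.linalg.lstsq(A,(h**2).sum(1),rcond=None)[0]
print("plaque",q[:2].round(1),"r",np.sqrt(q[2]+q[:2]@q[:2]).round(1))
r=q[:2]-e[:2];print("rel tcp ahead/left",(r@u[:2]).round(1),(r@[-u[1],u[0]]).round(1))
d=q[:2]-[595.1,-295.6];a=np.radians(11.7);print("in stand",(d@[np.cos(a),np.sin(a)]).round(1),(d@[-np.sin(a),np.cos(a)]).round(1))
E
python3 st.py
```

```text
tcp [ 506.1 -313.4  117.6] yaw 11.6 tilt [ 8.e-04  1.e-04 -1.e+00] F [-0.8 -0.1 -4.6] j6 44.0
plaque [ 596.4 -295.1] r 46.4
rel tcp ahead/left 92.2 -0.3
in stand 1.4 0.2
```

View pics/ws.png

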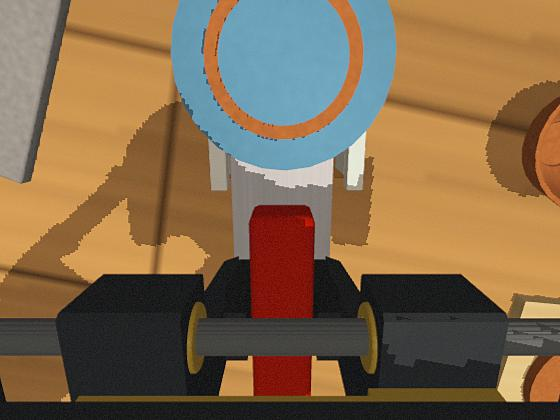

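Blade and plaque are centred over the stand; the wrist view puts the rails (outer edges at columns 209 and 366) about 3 mm to the right. I'll correct 2 mm and lower.

drive_tool:
  motion:
    - [0.2,-1,-5,0,0,0,-1]
    - [0.2,-1,-8,0,0,0,-1]
    - [0,0,-9,0,0,0,-1]
    - [0,0,-6,0,0,0,-1]
    - [0,0,-3,0,0,0,-1]

```text
time: 20.9
eef_pos: [0.5056, -0.315, 0.0851]
tcp_rot: [[0.201, -0.98, -0.001], [-0.98, -0.201, 0.001], [-0.001, 0.001, -1.0]]
contact_force: [-0.4, -0.5, -4.4]
opening: 0.0231
```

drive_tool:
  motion:
    - [0,0,-2,0,0,0,-1]
    - [0,0,-2,0,0,0,-1]
    - [0,0,-2,0,0,0,-1]
    - [0,0,-2,0,0,0,-1]
    - [0,0,-2,0,0,0,-1]

```text
time: 21.4
eef_pos: [0.507, -0.3159, 0.0772]
tcp_rot: [[0.201, -0.98, 0.002], [-0.98, -0.201, -0.001], [0.001, -0.002, -1.0]]
contact_force: [-0.3, -0.7, -2.2]
opening: 0.0236
```

drive_tool:
  motion:
    - [0,0,-1,0,0,0,-1]
    - [0,0,-1,0,0,0,-1]
    - [0,0,-1,0,0,0,-1]
    - [0,0,0,0,0,0,-1]
    - [0,0,0,0,0,0,-1]

```text
time: 21.9
eef_pos: [0.5065, -0.3156, 0.0737]
tcp_rot: [[0.201, -0.98, 0.001], [-0.98, -0.201, -0.0], [0.0, -0.001, -1.0]]
contact_force: [-0.2, -0.3, -1.3]
opening: 0.0233
```

```bash
python3 st.py .065
```

```text
tcp [ 506.5 -315.6   73.7] yaw 11.6 tilt [ 9.e-04 -3.e-04 -1.e+00] F [-0.2 -0.3 -1.3] j6 44.0
plaque [ 597.8 -297.1] r 47.1
rel tcp ahead/left 93.2 -0.2
in stand 2.4 -2.0
```

The plaque's weight is off the blade (Fz is back to the spatula-only level). Withdrawing the blade along the stand's -x.

drive_tool:
  motion:
    - [-2,-0.4,-0.5,0,0,0,-1]
    - [-4,-0.8,-0.5,0,0,0,-1]
    - [-6,-1.2,0,0,0,0,-1]
    - [-8,-1.6,0,0,0,0,-1]
    - [-8,-1.6,0,0,0,0,-1]

```text
time: 22.45
eef_pos: [0.4775, -0.3213, 0.0726]
tcp_rot: [[0.201, -0.98, 0.001], [-0.98, -0.201, -0.0], [0.0, -0.0, -1.0]]
contact_force: [0.0, -0.3, -1.9]
opening: 0.0236
```

drive_tool:
  motion:
    - [-9.8,-2,0,0,0,0,-1]
    - [-9.8,-2,0,0,0,0,-1]
    - [-9.8,-2,0,0,0,0,-1]
    - [-9.8,-2,0,0,0,0,-1]
    - [-9.8,-2,0,0,0,0,-1]

```text
time: 22.95
eef_pos: [0.4285, -0.3314, 0.0727]
tcp_rot: [[0.201, -0.98, 0.001], [-0.98, -0.201, -0.0], [0.0, -0.001, -1.0]]
contact_force: [-0.3, -0.2, -2.1]
opening: 0.0233
```

drive_tool:
  motion:
    - [-9.8,-2,0,0,0,0,-1]
    - [-9.8,-2,0,0,0,0,-1]
    - [-9.8,-2,0,0,0,0,-1]
    - [-9.8,-2,0,0,0,0,-1]
    - [0,0,0,0,0,0,-1]

```text
time: 23.45
eef_pos: [0.3888, -0.3392, 0.0725]
tcp_rot: [[0.2, -0.98, 0.0], [-0.98, -0.2, 0.0], [-0.0, -0.0, -1.0]]
contact_force: [1.0, 0.1, -1.6]
opening: 0.0231
```

```bash
python3 st.py .065; cat > pe.py <<'E'
from h import *
im,K,R,p=snap("top","tpe.png");hsv=cv2.cvtColor(im,cv2.COLOR_RGB2HSV);H,S,V=[hsv[...,i].astype(int) for i in range(3)]
m=((H>90)&(H<125)&(S>60)).astype(np.uint8);m[:,:340]=0;m[:,410:]=0;m[:190]=0;m[265:]=0
c=max(cv2.findContours(m,cv2.RETR_EXTERNAL,cv2.CHAIN_APPROX_NONE)[0],key=cv2.contourArea)
(x,y),r=cv2.minEnclosingCircle((ray(c.reshape(-1,2),K,R,p,.064)[:,:2]*1000).astype(np.float32));print("top: plaque",x,y,r,"off stand",x-595.1,y+295.6)
E
python3 pe.py
```

```text
tcp [ 388.8 -339.2   72.5] yaw 11.5 tilt [ 0.e+00  3.e-04 -1.e+00] F [ 1.   0.1 -1.6] j6 35.0
top: plaque 597.6893920898438 -294.9888610839844 47.8414192199707 off stand 2.5893920898437273 0.6111389160156477Traceback (most recent call last):
  File "st.py", line 7, in <module>
    c=np.vstack([k.reshape(-1,2) for k in cv2.findContours(m,cv2.RETR_EXTERNAL,cv2.CHAIN_APPROX_NONE)[0] if cv2.contourArea(k)>200])
    return _nx.concatenate(arrs, 0, dtype=dtype, casting=casting)
           ~~~~~~~~~~~~~~~^^^^^^^^^^^^^^^^^^^^^^^^^^^^^^^^^^^^^^^
ValueError: need at least one array to concatenate
```

The plaque rests within 3 mm of the stand's middle. Returning the spatula to the mat.

drive_tool:
  motion:
    - [0,0,8,0,0,0,-1]
    - [0,0,15,0,0,0,-1]
    - [0,0,15,0,0,0,-1]
    - [0,0,12,0,0,0,-1]
    - [3,12,5,0,0,0,-1]

```text
time: 24.05
eef_pos: [0.3946, -0.3286, 0.1299]
tcp_rot: [[0.2, -0.98, 0.004], [-0.98, -0.2, -0.003], [0.004, -0.003, -1.0]]
contact_force: [0.2, 0.2, -2.6]
opening: 0.0228
```

drive_tool:
  motion:
    - [6,29,0,0,0,-1,-1]
    - [6,29,0,0,0,-1,-1]
    - [6,29,0,0,0,-1,-1]
    - [6,29,0,0,0,-1,-1]
    - [6,29,0,0,0,-1,-1]

```text
time: 24.55
eef_pos: [0.4231, -0.1801, 0.1276]
tcp_rot: [[0.114, -0.993, 0.001], [-0.993, -0.114, 0.0], [-0.0, -0.001, -1.0]]
contact_force: [0.7, 0.1, -2.3]
opening: 0.0231
```

drive_tool:
  motion:
    - [6,29,0,0,0,-1,-1]
    - [6,29,0,0,0,-1,-1]
    - [6,29,0,0,0,-1,-1]
    - [6,29,0,0,0,-1,-1]
    - [6,29,0,0,0,-1,-1]

```text
time: 25.05
eef_pos: [0.4528, -0.0351, 0.1276]
tcp_rot: [[0.027, -1.0, 0.0], [-1.0, -0.027, 0.0], [-0.0, -0.0, -1.0]]
contact_force: [-0.0, 0.2, -2.5]
opening: 0.023
```

drive_tool:
  motion:
    - [6,29,0,0,0,-1,-1]
    - [6,29,0,0,0,-1,-1]
    - [6,29,0,0,0,-1,-1]
    - [6,29,0,0,0,-1,-1]
    - [6,29,0,0,0,-1,-1]

```text
time: 25.55
eef_pos: [0.4825, 0.1098, 0.1275]
tcp_rot: [[-0.06, -0.998, 0.0], [-0.998, 0.06, -0.0], [0.0, -0.0, -1.0]]
contact_force: [-0.3, -0.3, -2.8]
opening: 0.0234
```

drive_tool:
  motion:
    - [6,29,0,0,0,-1,-1]
    - [6,29,0,0,0,-1,-1]
    - [6,29,0,0,0,-1,-1]
    - [6,29,0,0,0,-1,-1]
    - [6,29,0,0,0,-1,-1]

```text
time: 26.05
eef_pos: [0.5123, 0.2547, 0.1274]
tcp_rot: [[-0.147, -0.989, -0.0], [-0.989, 0.147, -0.001], [0.001, 0.0, -1.0]]
contact_force: [1.1, -0.3, -1.3]
opening: 0.0235
```

drive_tool:
  motion:
    - [8,29,0,0,0,-1,-1]
    - [8,29,0,0,0,-0.7,-1]
    - [7,20,0,0,0,0,-1]
    - [0,0,0,0,0,0,-1]
    - [0,0,0,0,0,0,-1]

```text
time: 26.55
eef_pos: [0.5351, 0.3312, 0.1271]
tcp_rot: [[-0.174, -0.985, -0.001], [-0.985, 0.174, -0.002], [0.002, 0.001, -1.0]]
contact_force: [0.0, -0.4, -2.2]
opening: 0.0236
```

```bash
python3 - <<'E'
from h import *
s=env.get_state();T=s["tcp_rot"];e=s["eef_pos"]*1000;u=-T[:,1];print("tcp",e.round(1),"yaw",np.degrees(np.arctan2(u[1],u[0])).round(1),"tilt",T[:,2].round(4),"F",s["contact_force"].round(1),np.degrees(s["joint_pos"]).round())
im,K,R,p=snap("wrist","w10.png")
E
python3 pe.py
```

```text
tcp [535.1 331.2 127.1] yaw -10.0 tilt [-8.0e-04 -1.5e-03 -1.0e+00] F [ 0.  -0.4 -2.2] [ 30.  15. 104.  -0.  61. 130.]
top: plaque 597.6893920898438 -294.9888610839844 47.8414192199707 off stand 2.5893920898437273 0.6111389160156477
```

View pics/w10.png

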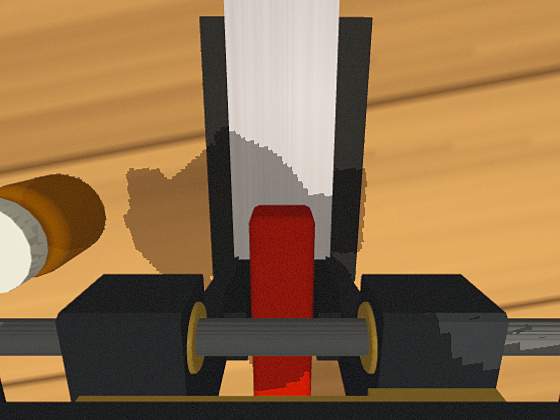

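The spatula is squarely over the black mat (columns 200–372). Lowering it and releasing.

drive_tool:
  motion:
    - [0,0,-20,0,0,0,-1]
    - [0,0,-30,0,0,0,-1]
    - [0,0,-25,0,0,0,-1]
    - [0,0,-12,0,0,0,-1]
    - [0,0,-5,0,0,0,-1]

```text
time: 27.15
eef_pos: [0.535, 0.3294, 0.0341]
tcp_rot: [[-0.177, -0.984, -0.002], [-0.984, 0.177, -0.002], [0.002, 0.002, -1.0]]
contact_force: [0.1, -0.4, -2.0]
opening: 0.0237
```

drive_tool:
  motion:
    - [0,0,-2,0,0,0,-1]
    - [0,0,-1.5,0,0,0,-1]
    - [0,0,-1,0,0,0,-1]
    - [0,0,0,0,0,0,-1]
    - [0,0,0,0,0,0,-1]

```text
time: 27.65
eef_pos: [0.5366, 0.3311, 0.0319]
tcp_rot: [[-0.176, -0.984, 0.002], [-0.984, 0.176, 0.0], [-0.0, -0.002, -1.0]]
contact_force: [-0.7, 0.7, -1.3]
opening: 0.0235
```

drive_tool:
  motion:
    - [0,0,-0.7,0,0,0,-1]
    - [0,0,-0.7,0,0,0,-1]
    - [0,0,0,0,0,0,-1]
    - [0,0,0,0,0,0,-1]
    - [0,0,0,0,0,0,-1]

```text
time: 28.15
eef_pos: [0.5366, 0.331, 0.0307]
tcp_rot: [[-0.176, -0.984, 0.001], [-0.984, 0.176, -0.0], [-0.0, -0.001, -1.0]]
contact_force: [-2.6, -0.9, 6.2]
opening: 0.0233
```

drive_tool:
  motion:
    - [0,0,0,0,0,0,-0.3]
    - [0,0,0,0,0,0,0]
    - [0,0,0,0,0,0,0.4]
    - [0,0,0,0,0,0,0.8]
    - [0,0,0,0,0,0,1]

```text
time: 28.65
eef_pos: [0.5362, 0.3308, 0.0296]
tcp_rot: [[-0.176, -0.984, 0.001], [-0.984, 0.176, -0.001], [0.0, -0.001, -1.0]]
contact_force: [-0.3, -0.1, 0.2]
opening: 0.061
```

drive_tool:
  motion:
    - [0,0,0,0,0,0,1]
    - [0,0,0,0,0,0,1]
    - [0,0,0,0,0,0,1]
    - [0,0,0,0,0,0,1]
    - [0,0,5,0,0,0,1]

```text
time: 29.15
eef_pos: [0.5356, 0.3304, 0.0342]
tcp_rot: [[-0.176, -0.984, -0.001], [-0.984, 0.176, -0.001], [0.001, 0.0, -1.0]]
contact_force: [-0.8, 0.1, -0.6]
opening: 0.0878
```

drive_tool:
  motion:
    - [0,0,20,0,0,0,1]
    - [0,0,30,0,0,0,1]
    - [0,0,30,0,0,0,1]
    - [0,0,30,0,0,0,1]
    - [0,0,15,0,0,0,1]

```text
time: 29.65
eef_pos: [0.5378, 0.3317, 0.1636]
tcp_rot: [[-0.176, -0.984, 0.005], [-0.984, 0.176, 0.002], [-0.003, -0.005, -1.0]]
contact_force: [0.3, -0.5, 0.7]
opening: 0.0882
```

drive_tool:
  motion:
    - [0,0,0,0,0,0,1]
    - [0,0,0,0,0,0,1]
    - [0,0,0,0,0,0,1]
    - [0,0,0,0,0,0,1]
    - [0,0,0,0,0,0,1]

```text
time: 30.15
eef_pos: [0.5355, 0.3304, 0.1582]
tcp_rot: [[-0.176, -0.984, -0.002], [-0.984, 0.176, -0.002], [0.002, 0.001, -1.0]]
contact_force: [0.3, 0.1, -0.0]
opening: 0.0881
```

```bash
python3 pe.py; python3 - <<'E'
from h import *
s=env.get_state();print(s["eef_pos"],s["opening"],s["time"])
im,K,R,p=snap("wrist");hsv=cv2.cvtColor(im,cv2.COLOR_RGB2HSV);H,S,V=[hsv[...,i].astype(int) for i in range(3)]
m=((S>140)&((H<5)|(H>175))&(V>60)).astype(np.uint8)
n,l,st,c=cv2.connectedComponentsWithStats(m);i=1+np.argmax(st[1:,4])
print(cv2.minAreaRect((ray(np.argwhere(l==i)[:,::-1],K,R,p,.058)[:,:2]*1000).astype(np.float32)))
a,*_=snap("scene");a=a[130:300,130:480]
o=np.hstack([cv2.resize(im,(320,240)),cv2.resize(a,(480,240))]);cv2.imwrite("pics/end.png",cv2.cvtColor(o,cv2.COLOR_RGB2BGR))
E
```

```text
top: plaque 597.6893920898438 -294.9888610839844 47.8414192199707 off stand 2.5893920898437273 0.6111389160156477
[0.53568127 0.33045595 0.15850824] 0.08796086474375084 30.2
((531.52490234375, 332.1856384277344), (23.458162307739258, 83.62812805175781), 79.80818939208984)
```

View pics/end.png

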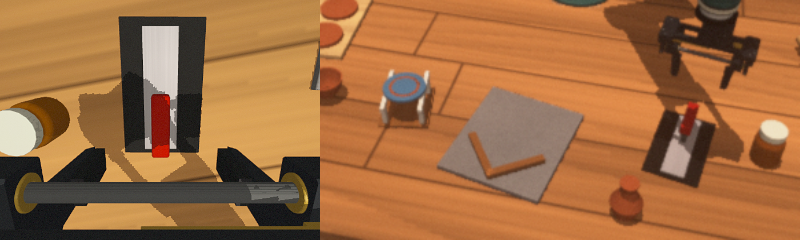

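The spatula lies flat and centred on the mat, the plaque rests on both rails (at about (405,87)), and the gripper is clear. Handing in.

```bash
python3 -c "
from plant import env
print(env.hand_in())"
```

```text
the job is handed in; nothing more can be done
None
```

I pushed the plaque into the corner with the spatula, lifted it on the blade and set it on the drying stand. I then laid the spatula back on its mat and handed the job in at about 30 s; no verdict was reported.

**Pushing home:** the plaque stopped at about x = -69.8 mm, y = -1.4 mm in the corner frame. The wrist force then read about 7 N, the highest reading I saw during the job.

**Lifting:** the blade went under with about 4 N or less showing at the wrist. The plaque was carried level, about 60 mm above the corner point.

**Last checks:**
- **Plaque:** it looks flat on both rails, and the top camera puts its centre 2.7 mm from the stand's middle.
- **Spatula:** it looks flat on the mat, with its handle centre at (531.5, 332.2) mm. The grip point is about 35 mm behind the mat's centre and close to its middle line.
- **Gripper:** it is open and about 10 cm above the handle.
- **Bystanders:** the jar, the bowl and the vase look undisturbed in the final pictures. I did not re-measure their positions.

**Disagreements:**
- **Stand position:** above the stand, the wrist view put the rails about 3 mm further right than the top camera did. I corrected by 2 mm before lowering.
- **Blade tip:** estimates of its distance ahead of the gripper varied between about 120 and 126 mm. This had no visible effect.

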